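# Park the sound calibrators on the sloping deck with chocks

### The arm

A 6-joint arm with a two-finger parallel gripper is mounted at the origin on the work surface. World frame = base frame: x ahead of the robot, y to its left, z up, the work surface at z = 0. Lengths are in m, angles in rad, forces in N, time in s.
With the tool pointing down it reaches from about 0.325 to 0.775 m from the base axis. Payload 5.5 kg.
Tool frame: the origin (TCP) lies at the very end of the fingers, on their centre line; the grasp point (between the pads) lies 19 mm behind it (manip.pinch_z is the distance from the TCP to the grasp point, in m); z points along the fingers, y is the line along which they close (so a half turn about z gives the same grasp; the last joint's range is limited). The gripper opens to 85 mm and grips with 20 to 120 N. Pads are 22 mm wide; open, the fingers measure 114 mm over their backs; the gripper's body (76 mm by 85 mm) begins 54 mm behind the grasp point. The pads swing forward as they close: fully open they stand 13 mm farther back than shut.
Start: joints at [1.174, 0.091, 1.231, -0, 1.82, -0.057], TCP at [0.2, 0.566, 0.231] pointing down, gripper open.
Joint ranges: [-2.87, 2.87], [-0.86, 2.18], [0.17, 2.46], [-1.51, 4.65], [0.06, 2.69], [-2.65, 2.65]. Speed limits (rad/s): [2.57, 2.57, 3.01, 3.14, 3.14, 3.14].

### API

Orientations are given as [roll, pitch, yaw] about the fixed x, y, z axes, in that order (R = Rz(yaw) Ry(pitch) Rx(roll)).
In Python, from station import manip gives the robot as it stands. The module is installed in compiled form; this text tells all that it offers.
- The arm moves only by the shell command python3 -m creep 'ROWS'. ROWS is JSON, a list of rows, each a list of 7 numbers: the turn, a rotation vector about the tool's x, y, z in rad, then the shift along the tool's x, y, z in mm, then the finger opening in mm, from 0 to 85.4. A call has 1 to 20 rows; each row is the pose to reach, as a shift and turn from the pose commanded when the call began, along the tool's axes at that moment; what a row does not reach only later rows make up. A row lasts 1/8 s, in which the tool goes at most 62.5 mm and 10.7 degrees, less where a joint would pass 70% of its speed; a pose out of reach is approached as far as the arm can. A call with a gripper value outside its range is refused whole. The fingers move at their own pace and stop on an object; the grip force is fixed at half the most. Time passes only in rows, so rows that repeat a pose let the fingers close. It gives the time, the measured TCP pose, the force, the opening and the grip force at its end, in the units of the state.
- manip.read_state(): the state, without advancing time (a new reading comes with each control period).
- manip.camera(name): name is "scene" or "top" or "wrist"; returns a dict with "color" (400x640x3 uint8, red, green, blue), "K" (3x3 intrinsics, pixels), "rvec" (rotation vector, rad) and "tvec" (3), from world to camera coordinates, as OpenCV has them. Camera axes: x right, y down, z forward; pixel columns grow to the right and rows downward; lengths in m; the calibration is good to about 2 mm. A picture is of the moment at which its call begins. There is no depth.
- manip.sign_off(): hands the job in; it is judged then, once.
The state is a dict: "time_s": time; "joints": joint angles; "joint_vel": joint speeds; "joint_torque": joint torques, N m; "eef_pos": TCP position; "tcp_rot": TCP orientation; "force": force on the tool from outside, world axes, zero at the start; "ft_torque": the same for the moment, N m; "gripper_width": finger opening in m; "gripper_force": force on a finger pad.
Only numpy, scipy, OpenCV 4.12 (cv2) and the standard library are available. Lean on these libraries where they do the work, as an engineer would, in place of code of your own. Each camera call takes 0.05 s, during which the arm holds its last target. There are 200 camera calls.

### The job

Get the sound calibrators ready for the morning hearing-test check: open the drawer, and lay each calibrator that is in the cradle crosswise on the sloping deck, on the pad of its own colour, kept from rolling by a yellow wedge from the drawer, set thin end uphill and tucked under the calibrator's downhill side near the middle of its length. Then push the drawer fully shut, and leave the other things on the desk where they are.

Things in the scene. Friction and masses are not known exactly. Their poses are not given: they have to be found in the camera images.
- cabinet: low grey drawer unit with a white drawer front, 260 deep x 270 wide x 90 mm high, fixed to the table. Origin: centre of its underside. +x points into it; the front is the face towards -x, 130 mm from the origin; the drawer slides out along its -x
- cabinet_drawer0 (a joint): drawer opening in m, 0 closed, at most 0.18; slides freely (about 1 N). When closed, in the unit's frame, its floor (22 mm above the table) spans x -109 to 106, y -114 to 114 mm; dark foam strips 7 mm high divide its front into three pockets 46 mm wide (y = -64, 0, 64) and 81 mm long (x -109 to -28). Side walls reach 68 mm, the front panel 78 mm above the table
- cabinet_drawer0_handle (a point): middle of the drawer's dark steel bar handle, a level bar 11 mm thick and 120 mm long along the unit's y, 35 mm in front of the drawer front (29 mm free behind it), 52 mm above the table
- deck: sloping console deck, black top with aluminium edges, 234 x 330 mm, fixed. Origin: table height under its middle, x up the slope, y across. Its top rises at 10 degrees along its +x (31 mm above the table at x = 0); an aluminium lip at the low end stands 14 mm above the deck, with its inner face at x = -108 mm; a white panel at the high end (inner face x = +111 mm) is 72 mm high. A cylinder laid across the slope rolls down by itself
- cradle: grey foam cradle, a bar 318 long (its x) x 30 wide x 20 mm high with three notches 90 mm apart, in which calibrators lie across it with both ends overhanging; fixed, origin at its underside's centre
- chock0: yellow rubber wedge (chock), 40 long x 30 wide x 24 mm high, 160 g, all wedges alike; origin at the centre of its underside, z up, +x towards the thin end (2 mm high there; 24 mm at the -x end); parallel upright sides across y. Starts upright in a foam pocket of the drawer, thin end to the back. It does not slide on the deck. Tucked against a calibrator by its sloping face, its origin is about 26 mm from the calibrator's middle, along the slope
- chock1: yellow rubber wedge (chock), 40 long x 30 wide x 24 mm high, 160 g, all wedges alike; origin at the centre of its underside, z up, +x towards the thin end (2 mm high there; 24 mm at the -x end); parallel upright sides across y. Starts upright in a foam pocket of the drawer, thin end to the back. It does not slide on the deck. Tucked against a calibrator by its sloping face, its origin is about 26 mm from the calibrator's middle, along the slope
- chock2: yellow rubber wedge (chock), 40 long x 30 wide x 24 mm high, 160 g, all wedges alike; origin at the centre of its underside, z up, +x towards the thin end (2 mm high there; 24 mm at the -x end); parallel upright sides across y. Starts upright in a foam pocket of the drawer, thin end to the back. It does not slide on the deck. Tucked against a calibrator by its sloping face, its origin is about 26 mm from the calibrator's middle, along the slope
- cal_red: red-banded sound calibrator: an aluminium cylinder 44 mm in diameter and 56 mm long with flat ends, 200 g; origin at its middle, x along its axis. At the start it lies in a notch of the cradle; it may be absent
- pad_red (a point): centre of the red pad painted on the deck, 50 mm up the slope x 70 mm across, flush with the deck; it lies at x = +25 mm in the deck's frame
- cal_green: green-banded sound calibrator: an aluminium cylinder 44 mm in diameter and 56 mm long with flat ends, 200 g; origin at its middle, x along its axis. At the start it lies in a notch of the cradle; it may be absent
- pad_green (a point): centre of the green pad painted on the deck, 50 mm up the slope x 70 mm across, flush with the deck; it lies at x = +25 mm in the deck's frame
- cal_blue: blue-banded sound calibrator: an aluminium cylinder 44 mm in diameter and 56 mm long with flat ends, 200 g; origin at its middle, x along its axis. At the start it lies in a notch of the cradle; it may be absent
- pad_blue (a point): centre of the blue pad painted on the deck, 50 mm up the slope x 70 mm across, flush with the deck; it lies at x = +25 mm in the deck's frame
- mug: bystander: blue mug, 80 mm across, 90 mm high, handle to its +y
- tip_jar: bystander: small jar of ear tips, 56 mm across, 70 mm high
- stapler: bystander: red and black stapler, 130 x 36 x 38 mm
- phone: bystander: flat black mobile phone, 150 x 72 x 8 mm
- otoscope: bystander: dark otoscope lying down, about 135 x 30 x 40 mm
Things that resemble listed ones, but are neither listed nor needed, are in the scene too. Leave any orange look-alike of the cal_green alone.

How it is judged:
On the way:
1. the drawer is pulled open (value of joint cabinet_drawer0 above 0.08 m), for 0.2 s.
At the end, for the whole second after the job is handed in: Drawer shut within 12 mm; each calibrator present at rest, middle within 25 mm of its pad's centre, axis within 0.25 rad of crosswise, and an upright wedge thin end towards it at its downhill side (middle 16 to 36 mm from the wedge's origin along the wedge, within 20 mm across) (value of joint cabinet_drawer0 below 0.012 m and horizontal distance between cal_red and pad_red below 0.025 m and angle between the x axis of each of cal_red, cal_green, cal_blue and the y axis of deck, either way round below 0.25 rad and z of each of cal_red, cal_green, cal_blue in the frame of deck below 0.075 m and linear speed of each of cal_red, cal_green, cal_blue below 0.02 m/s and ((x of cal_red in the frame of chock0 between 0.016 and 0.036 m and y of cal_red in the frame of chock0 between -0.02 and 0.02 m and z of cal_red in the frame of chock0 between 0.014 and 0.032 m and angle between chock0's own z axis and vertical below 0.3 rad and linear speed of chock0 below 0.02 m/s) or (x of cal_red in the frame of chock1 between 0.016 and 0.036 m and y of cal_red in the frame of chock1 between -0.02 and 0.02 m and z of cal_red in the frame of chock1 between 0.014 and 0.032 m and angle between chock1's own z axis and vertical below 0.3 rad and linear speed of chock1 below 0.02 m/s) or (x of cal_red in the frame of chock2 between 0.016 and 0.036 m and y of cal_red in the frame of chock2 between -0.02 and 0.02 m and z of cal_red in the frame of chock2 between 0.014 and 0.032 m and angle between chock2's own z axis and vertical below 0.3 rad and linear speed of chock2 below 0.02 m/s)) and horizontal distance between cal_green and pad_green below 0.025 m and ((x of cal_green in the frame of chock0 between 0.016 and 0.036 m and y of cal_green in the frame of chock0 between -0.02 and 0.02 m and z of cal_green in the frame of chock0 between 0.014 and 0.032 m and angle between chock0's own z axis and vertical below 0.3 rad and linear speed of chock0 below 0.02 m/s) or (x of cal_green in the frame of chock1 between 0.016 and 0.036 m and y of cal_green in the frame of chock1 between -0.02 and 0.02 m and z of cal_green in the frame of chock1 between 0.014 and 0.032 m and angle between chock1's own z axis and vertical below 0.3 rad and linear speed of chock1 below 0.02 m/s) or (x of cal_green in the frame of chock2 between 0.016 and 0.036 m and y of cal_green in the frame of chock2 between -0.02 and 0.02 m and z of cal_green in the frame of chock2 between 0.014 and 0.032 m and angle between chock2's own z axis and vertical below 0.3 rad and linear speed of chock2 below 0.02 m/s)) and horizontal distance between cal_blue and pad_blue below 0.025 m and ((x of cal_blue in the frame of chock0 between 0.016 and 0.036 m and y of cal_blue in the frame of chock0 between -0.02 and 0.02 m and z of cal_blue in the frame of chock0 between 0.014 and 0.032 m and angle between chock0's own z axis and vertical below 0.3 rad and linear speed of chock0 below 0.02 m/s) or (x of cal_blue in the frame of chock1 between 0.016 and 0.036 m and y of cal_blue in the frame of chock1 between -0.02 and 0.02 m and z of cal_blue in the frame of chock1 between 0.014 and 0.032 m and angle between chock1's own z axis and vertical below 0.3 rad and linear speed of chock1 below 0.02 m/s) or (x of cal_blue in the frame of chock2 between 0.016 and 0.036 m and y of cal_blue in the frame of chock2 between -0.02 and 0.02 m and z of cal_blue in the frame of chock2 between 0.014 and 0.032 m and angle between chock2's own z axis and vertical below 0.3 rad and linear speed of chock2 below 0.02 m/s))); the robot touches nothing.
It fails at once if one of the other things on the desk is moved more than 50 mm (distance of any of mug, tip_jar, stapler, phone, otoscope from where it was at the start of the episode above 0.05 m).
Of cal_red, cal_green, cal_blue only 2 to 3 are there at a start; the rules pass over those that are not, and their reading is None.
At some moment in a run one of chock0, chock1, chock2 may be knocked a few centimetres aside while the robot is not near it.
Once in a run the grip may slacken for a moment while it holds something.
It also fails if it takes over 210 s, if anything falls off the work surface, if the arm or the gripper's body presses on something with over 40 N, if the wrist force passes 120 N, or if a joint passes its speed limit or range.

## Working session

There is one attempt and no reset: what is moved stays moved. The work goes in short steps, Python scripts to look and compute and a shell command to move; the robot and the scene stay as the last step left them, time stands still between calls to the robot, and variables do not carry over. Pictures are saved under pics/ and viewed, at most 16 in all, crops included, and the job is handed in when it is done.

```bash
mkdir -p pics
cat > h.py <<'E'
import numpy as np, cv2
from scipy.spatial.transform import Rotation as R
from station import manip
def snap(n,f,crop=None,s=1):
    c=manip.camera(n); im=c['color'][:,:,::-1].copy()
    np.savez('pics/'+f+'.npz',K=c['K'],r=c['rvec'],t=c['tvec'],im=im)
    if crop: 
        a,b,cc,d=crop; im=im[b:d,a:cc]
    if s!=1: im=cv2.resize(im,None,fx=s,fy=s,interpolation=cv2.INTER_CUBIC)
    cv2.imwrite('pics/'+f+'.png',im)
def pix2w(f,u,v,z):
    d=np.load('pics/'+f+'.npz'); Rm=cv2.Rodrigues(d['r'])[0]; t=d['t'].ravel()
    o=-Rm.T@t; r=Rm.T@np.linalg.inv(d['K'])@np.array([u,v,1.])
    return o+r*(z-o[2])/r[2]
def proj(f,P):
    d=np.load('pics/'+f+'.npz')
    return cv2.projectPoints(np.array(P,float).reshape(-1,1,3),d['r'],d['t'],d['K'],None)[0].reshape(-1,2)
def delta(pos,rpy):
    """row from current measured pose to target"""
    s=manip.read_state(); R0=R.from_euler('xyz',s['tcp_rot']); 
    R1=R.from_euler('xyz',rpy)
    print('turn',(R0.inv()*R1).as_rotvec().round(3),'shift mm',(R0.inv().apply(np.array(pos)-s['eef_pos'])*1000).round(1))
E
python3 - <<'E'
from h import *
snap('top','top0'); snap('scene','scene0')
for k,v in manip.read_state().items(): print(k,np.round(v,3))
for f in('top0','scene0'):
    d=np.load('pics/'+f+'.npz');print(d['K'].round(1).tolist(),d['r'].ravel(),d['t'].ravel())
E
```

```text
time_s 0.1
joints [ 1.174  0.092  1.232 -0.     1.82  -0.057]
joint_vel [ 0.001 -0.002 -0.001 -0.     0.002  0.   ]
joint_torque [ 2.0000e-03 -4.6022e+01 -4.1922e+01 -0.0000e+00  1.1000e-02 -0.0000e+00]
eef_pos [0.2   0.565 0.23 ]
tcp_rot [-3.14  -0.     2.802]
force [ 0.146 -0.356 -0.374]
ft_torque [0.006 0.017 0.023]
gripper_force 0.0
gripper_width 0.085
[[519.6, 0.0, 326.0], [0.0, 519.6, 197.5], [0.0, 0.0, 1.0]] [ 2.17759282 -2.16354702  0.0847413 ] [-0.01976549  0.49041102  1.54889518]
[[458.2, 0.0, 323.6], [0.0, 458.2, 200.0], [0.0, 0.0, 1.0]] [ 0.71222647  2.52700127 -1.20180442] [ 0.41811121 -0.1142945   1.7578474 ]
```

View pics/top0.png

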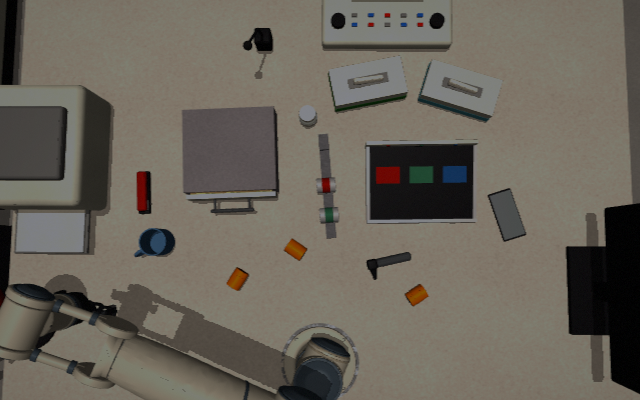

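View pics/scene0.png

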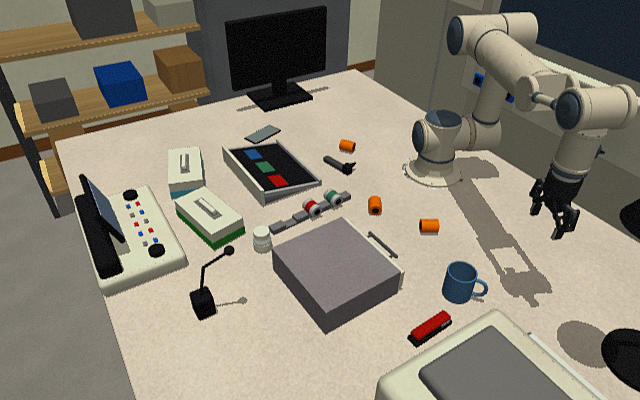

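Top view: red calibrator at (326,185), green at (329,215), with blue absent and the top cradle notch (323,143) empty. The orange look-alikes are at (295,249), (238,279) and (416,295). The drawer handle is at (233,210), and the pads are at red (388,175), green (421,174) and blue (455,174). I choose the banded grey cylinders in the cradle and will check them in a crop.

Run:
```python
from h import *
im=np.load('pics/top0.npz')['im'][95:245,175:485]
im=cv2.resize(im,None,fx=2.58,fy=2.58,interpolation=cv2.INTER_CUBIC)
im=np.clip(im*1.7,0,255).astype('uint8')
cv2.imwrite('pics/top0c.png',im)
```

```text
(no output)
```

View pics/top0c.png

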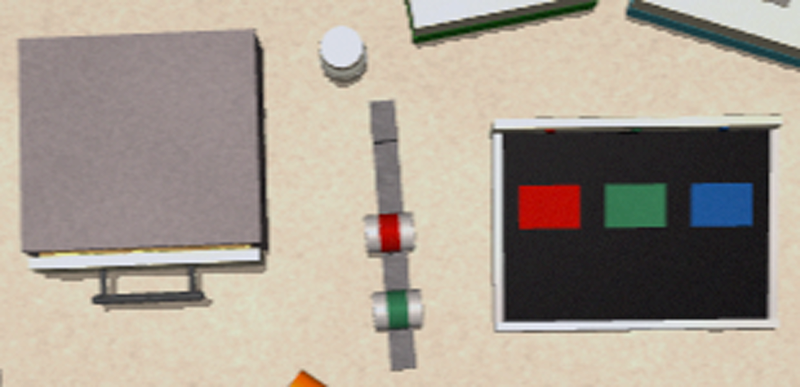

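Run:
```python
from h import *
def q(n,u,v,z): 
    p=pix2w('top0',175+u/2.58,95+v/2.58,z); print(n,p.round(4)); return p
c=[q('cab',*p,.09) for p in [(20,38),(255,30),(262,247),(22,250)]]
print('mid',np.mean(c,0), 'w',np.linalg.norm(c[0]-c[1]),'d',np.linalg.norm(c[0]-c[3]))
a=q('h',95,300,.052);b=q('h',207,298,.052);print(np.linalg.norm(a-b),np.arctan2(b[0]-a[0],-(b[1]-a[1])))
q('red',390,233,.032);q('green',398,310,.032)
q('cradle top',383,102,.02);q('cradle bot',402,370,.02)
q('redL',368,234,.032);q('redR',412,232,.032)
z=.031+.025*np.tan(np.radians(10))
r=q('padr',549,207,z);g=q('padg',636,205.5,z);b=q('padb',721.5,204.5,z)
q('dl',500,323,.012);q('dr',772,322,.012)
```

```text
cab [0.7413 0.4061 0.09  ]
cab [0.7517 0.1378 0.09  ]
cab [0.5032 0.1259 0.09  ]
cab [0.4982 0.3961 0.09  ]
mid [0.6235768  0.26646703 0.09      ] w 0.26850038627852657 d 0.24323923602318068
h [0.4447 0.3211 0.052 ]
h [0.4478 0.1923 0.052 ]
0.12885974373861944 0.024124653103618436
red [ 0.5264 -0.017   0.032 ]
green [ 0.4365 -0.0269  0.032 ]
cradle top [ 0.684  -0.0075  0.02  ]
cradle bot [ 0.3673 -0.032   0.02  ]
redL [0.5251 0.0086 0.032 ]
redR [ 0.5277 -0.0427  0.032 ]
padr [ 0.5575 -0.202   0.0354]
padg [ 0.5598 -0.3031  0.0354]
padb [ 0.5615 -0.4023  0.0354]
dl [ 0.4231 -0.1466  0.012 ]
dr [ 0.4264 -0.4648  0.012 ]
```

Run:
```python
from h import *
delta((.446,.257,.13),(np.pi,0,np.pi/2+.033))
```

```text
turn [-2.000e-03  1.000e-03  1.198e+00] shift mm [-334.9 -208.6  100.6]
```

```bash
python3 -m creep '[[0,0,1.198,-335,-208,100,60],[0,0,1.198,-335,-208,100,60],[0,0,1.198,-335,-208,100,60],[0,0,1.198,-335,-208,100,50],[0,0,1.198,-335,-208,100,40],[0,0,1.198,-335,-208,100,30],[0,0,1.198,-335,-208,100,28],[0,0,1.198,-335,-208,100,28],[0,0,1.198,-335,-208,100,28],[0,0,1.198,-335,-208,100,28]]'
python3 - <<'E'
from h import *
snap('wrist','w1')
delta((.446,.257,.036),(np.pi,0,np.pi/2+.033))
E
```

```text
time_s: 1.35
eef_pos: [0.446, 0.259, 0.1317]
tcp_rot: [3.141, -0.001, 1.606]
force: [-0.1, -0.9, 0.4]
gripper_width: 0.0285
gripper_force: 0.0
turn [ 0.    -0.     0.002] shift mm [-2.  -0.1 95.7]
```

View pics/w1.png

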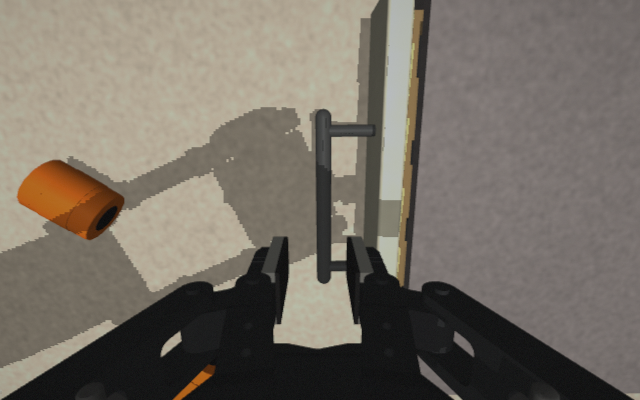

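Bar handle from (322,115) to (322,278), centred between the fingers in the closing direction and parallel to them. I check its middle and go down.

```bash
python3 - <<'E'
from h import *
print(pix2w('w1',322,115,.052),pix2w('w1',322,278,.052))
E
python3 -m creep '[[0,0,0,-2,0,50,26],[0,0,0,-2,0,95,26],[0,0,0,-2,0,95,26],[0,0,0,-2,0,95,0],[0,0,0,-2,0,95,0],[0,0,0,-2,0,95,0],[0,0,0,-2,0,95,0]]'
```

```text
[0.44831286 0.32221125 0.052     ] [0.4530913  0.19896833 0.052     ]
time_s: 2.28
eef_pos: [0.4466, 0.2566, 0.0368]
tcp_rot: [3.141, -0.001, 1.604]
force: [-1.3, 3.7, 1.9]
gripper_width: 0.0088
gripper_force: 58.6
```

```bash
python3 -m creep '[[0,0,0,0,-15,0,0],[0,0,0,0,-40,0,0],[0,0,0,0,-65,0,0],[0,0,0,0,-90,0,0],[0,0,0,0,-115,0,0],[0,0,0,0,-140,0,0],[0,0,0,0,-150,0,0],[0,0,0,0,-150,0,0],[0,0,0,0,-150,0,0],[0,0,0,0,-150,0,26],[0,0,0,0,-150,0,26],[0,0,0,0,-150,0,26],[0,0,0,0,-150,-50,26],[0,0,0,0,-150,-100,40],[0,0,0,0,-150,-130,40]]'
python3 - <<'E'
from h import *
delta((.40,.250,.26),(np.pi,0,np.pi+.038))
E
```

```text
time_s: 4.15
eef_pos: [0.2969, 0.2515, 0.1689]
tcp_rot: [3.14, -0.002, 1.604]
force: [0.3, 0.9, 0.2]
gripper_width: 0.04
gripper_force: 0.0
turn [ 0.003  0.    -1.576] shift mm [ -4.7 103.2 -90.9]
```

```bash
python3 -m creep '[[0,0,-0.17,-5,30,-50,60],[0,0,-1.576,-5,140,-70,60],[0,0,-1.576,-5,140,-70,60],[0,0,-1.576,-5,140,-70,60],[0,0,-1.576,-5,140,-70,60],[0,0,-1.576,-5,140,-70,60],[0,0,-1.576,-5,140,-70,60],[0,0,-1.576,-5,140,-70,60],[0,0,-1.576,-5,140,-70,60],[0,0,-1.576,-5,140,-70,60],[0,0,-1.576,-5,140,-70,60]]'
python3 - <<'E'
from h import *
snap('wrist','w2')
E
```

```text
time_s: 5.52
eef_pos: [0.4367, 0.2507, 0.2361]
tcp_rot: [-3.142, -0.0, -3.105]
force: [-0.4, 0.7, 0.3]
gripper_width: 0.0599
gripper_force: 0.0
```

View pics/w2.png

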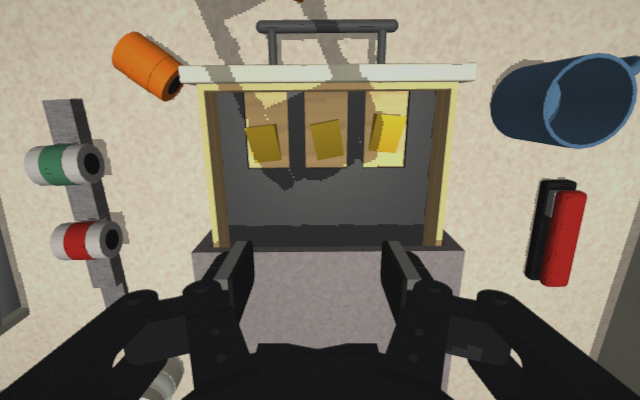

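The open drawer shows three yellow wedges: left at (264,143), middle at (328,139) and right at (388,132). I enlarge for their corners.

Run:
```python
from h import *
im=np.load('pics/w2.npz')['im'][80:180,232:432]
im=cv2.resize(im,None,fx=4,fy=4,interpolation=cv2.INTER_CUBIC)
cv2.imwrite('pics/w2c.png',im)
```

```text
(no output)
```

View pics/w2c.png

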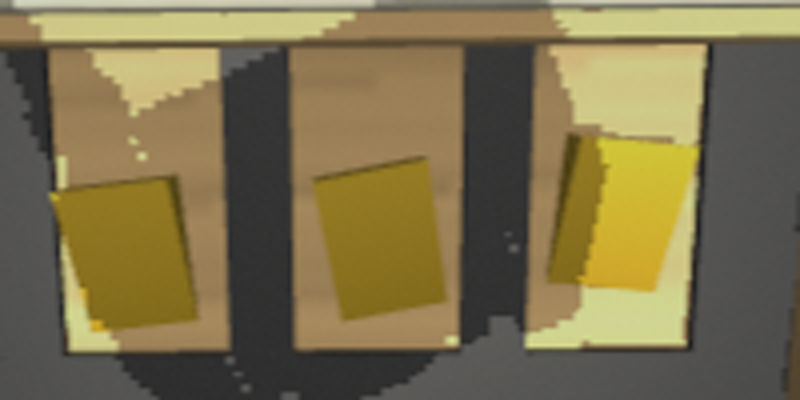

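Run:
```python
from h import *
f=lambda u,v,z: pix2w('w2',232+u/4,80+v/4,z)
for n,a,b,c,d in [('L',(50,192),(177,177),(198,320),(93,332)),('M',(315,180),(427,158),(445,300),(343,321)),('R',(572,137),(698,147),(656,291),(550,280))]:
    a,b=f(*a,.046),f(*b,.046); c,d=f(*c,.024),f(*d,.024)
    A=(a+b)/2;B=(c+d)/2;v=B-A
    print(n,'thick',A.round(4),'thin',B.round(4),'org',((A+B)/2).round(4),'len',np.hypot(v[0],v[1]).round(4),'w',np.linalg.norm(a-b).round(4),np.linalg.norm(c-d).round(4),'yaw',np.arctan2(v[1],v[0]).round(3), 'edge yaw',np.arctan2(*( (a-b)[[0]+[1]]*[1,-1])).round(3))
print(manip.read_state()['eef_pos'])
```

```text
L thick [0.3907 0.191  0.046 ] thin [0.4306 0.1957 0.024 ] org [0.4107 0.1934 0.035 ] len 0.0402 w 0.0327 0.0297 yaw 0.117 edge yaw 0.15
M thick [0.3845 0.2564 0.046 ] thin [0.4238 0.2649 0.024 ] org [0.4041 0.2607 0.035 ] len 0.0402 w 0.0289 0.029 yaw 0.215 edge yaw 0.225
R thick [0.3755 0.3227 0.046 ] thin [0.4147 0.3225 0.024 ] org [0.3951 0.3226 0.035 ] len 0.0392 w 0.032 0.0297 yaw -0.004 edge yaw -0.041
[0.43667331 0.25068292 0.23614504]
```

```bash
cat >> h.py <<'E'
def dR(pos,yaw,pitch=0.,ref=None):
    """target: tool down, tool yaw=pi+yaw, then pitched about deck y"""
    s=manip.read_state(); R0=R.from_euler('xyz',s['tcp_rot'])
    R1=R.from_euler('z',yaw)*R.from_euler('y',pitch)*R.from_euler('z',np.pi)*R.from_euler('x',np.pi)
    print('turn',(R0.inv()*R1).as_rotvec().round(3),'shift mm',(R0.inv().apply(np.array(pos)-s['eef_pos'])*1000).round(1))
E
python3 - <<'E'
from h import *
dR((.3963,.259,.031),.22)
E
```

```text
turn [ 0.    -0.    -0.183] shift mm [ 40.    9.8 205.2]
```

```bash
python3 -m creep '[[0,0,-0.1,20,5,60,44],[0,0,-0.183,40,10,110,44],[0,0,-0.183,40,10,150,44],[0,0,-0.183,40,10,180,44],[0,0,-0.183,40,10,195,44],[0,0,-0.183,40,10,205,44],[0,0,-0.183,40,10,205,44],[0,0,-0.183,40,10,205,44],[0,0,-0.183,40,10,205,0],[0,0,-0.183,40,10,205,0],[0,0,-0.183,40,10,205,0],[0,0,-0.183,40,10,205,0],[0,0,-0.183,40,10,205,0]]'
```

```text
time_s: 7.2
eef_pos: [0.3972, 0.2595, 0.0328]
tcp_rot: [3.141, 0.003, -2.92]
force: [0.0, -1.0, 6.1]
gripper_width: 0.0276
gripper_force: 59.8
```

```bash
python3 -m creep '[[0,0,0,0,0,-25,0],[0,0,0,0,0,-70,0],[0,0,0,0,0,-120,0],[0,0,0,0,0,-120,0]]'
python3 - <<'E'
from h import *
snap('wrist','w3')
dR((.520,-.2023,.10),.016,-np.radians(10))
E
```

```text
time_s: 7.7
eef_pos: [0.3982, 0.2601, 0.1561]
tcp_rot: [3.139, 0.008, -2.92]
force: [0.7, -0.5, -2.1]
gripper_width: 0.0275
gripper_force: 59.5
turn [ 0.019 -0.17   0.205] shift mm [ -18.3 -477.6   52.6]
```

View pics/w3.png

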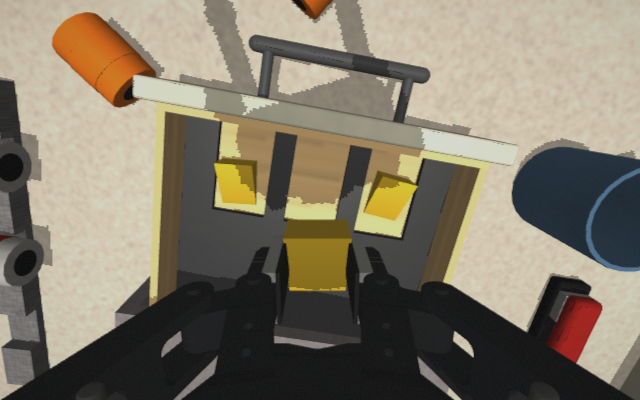

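Wedge is held square between the pads: thick top edge near row 238, columns 288–352. The other two are still in their pockets.

```bash
python3 - <<'E'
from h import *
s=manip.read_state();R0=R.from_euler('xyz',s['tcp_rot'])
print(proj('w3',[s['eef_pos']+R0.apply([.0115,y,-.0132]) for y in(-.015,.015)]+[s['eef_pos']+R0.apply([.0115,y,.0108]) for y in(-.015,.015)]))
E
python3 -m creep '[[0,0,0,0,-55,0,0],[0,0,0,-5,-115,0,0],[0.005,-0.05,0.05,-10,-175,0,0],[0.01,-0.1,0.1,-15,-235,0,0],[0.015,-0.15,0.15,-18,-295,0,0],[0.019,-0.17,0.205,-18,-355,0,0],[0.019,-0.17,0.205,-18,-415,0,0],[0.019,-0.17,0.205,-18,-478,0,0],[0.019,-0.17,0.205,-18,-478,10,0],[0.019,-0.17,0.205,-18,-478,30,0],[0.019,-0.17,0.205,-18,-478,45,0],[0.019,-0.17,0.205,-18,-478,45,0]]'
python3 - <<'E'
from h import *
snap('top','t4')
dR((.5251,-.2023,.0415),.016,-np.radians(10))
im=np.load('pics/t4.npz')['im'][130:230,300:480]
cv2.imwrite('pics/t4.png',cv2.resize(np.clip(im*1.7,0,255).astype('uint8'),None,fx=4,fy=4,interpolation=cv2.INTER_CUBIC))
E
```

```text
[[283.58369684 235.2942896 ]
 [350.64548845 235.23191714]
 [288.17923685 217.0684092 ]
 [345.95333854 217.01630496]]
time_s: 9.25
eef_pos: [0.5177, -0.2014, 0.1035]
tcp_rot: [3.141, 0.167, -3.124]
force: [0.0, 0.2, -1.2]
gripper_width: 0.0273
gripper_force: 59.8
turn [-0.    -0.005  0.001] shift mm [ 4.2 -0.4 64. ]
```

```bash
python3 -m creep '[[0,-0.005,0,4,0,30,0],[0,-0.005,0,4,0,50,0],[0,-0.005,0,4,0,58,0],[0,-0.005,0,4,0,62,0],[0,-0.005,0,4,0,62,0]]'
python3 - <<'E'
from h import *
dR((.5251,-.2023,.0415),.016,-np.radians(10))
E
```

```text
time_s: 9.93
eef_pos: [0.5259, -0.2034, 0.0454]
tcp_rot: [-3.14, 0.177, -3.125]
force: [0.3, -0.0, -1.8]
gripper_width: 0.0276
gripper_force: 59.8
turn [-0.002  0.002  0.   ] shift mm [1.4 1.1 3.7]
```

```bash
python3 -m creep '[[0,0,0,1,1,2,0],[0,0,0,1,1,4,0],[0,0,0,1,1,5,0],[0,0,0,1,1,5,0]]'
```

```text
time_s: 10.42
eef_pos: [0.5254, -0.2025, 0.0408]
tcp_rot: [-3.14, 0.176, -3.126]
force: [-4.4, 1.4, 5.7]
gripper_width: 0.0277
gripper_force: 60.7
```

```bash
python3 -m creep '[[0,0,0,0,0,0,46],[0,0,0,0,0,0,46],[0,0,0,0,0,0,46],[0,0,0,0,0,-40,46],[0,0,0,0,0,-100,50],[0,0,0,0,0,-140,66]]'
python3 - <<'E'
from h import *
dR((.56,-.022,.19),.08)
E
```

```text
time_s: 11.18
eef_pos: [0.501, -0.2027, 0.1804]
tcp_rot: [-3.139, 0.178, -3.125]
force: [0.1, 0.1, 0.2]
gripper_width: 0.0653
gripper_force: 0.0
turn [-0.009  0.178 -0.064] shift mm [-62.6 179.8   1. ]
```

```bash
python3 -m creep '[[-0.009,0.178,-0.064,-20,60,0,70],[-0.009,0.178,-0.064,-40,120,0,70],[-0.009,0.178,-0.064,-62,180,0,70],[-0.009,0.178,-0.064,-62,180,0,70],[-0.009,0.178,-0.064,-62,180,0,70]]'
python3 - <<'E'
from h import *
snap('wrist','w5')
E
```

```text
time_s: 11.8
eef_pos: [0.559, -0.0217, 0.1876]
tcp_rot: [3.14, -0.003, -3.061]
force: [-0.3, -0.8, -0.9]
gripper_width: 0.0699
gripper_force: 0.0
```

View pics/w5.png

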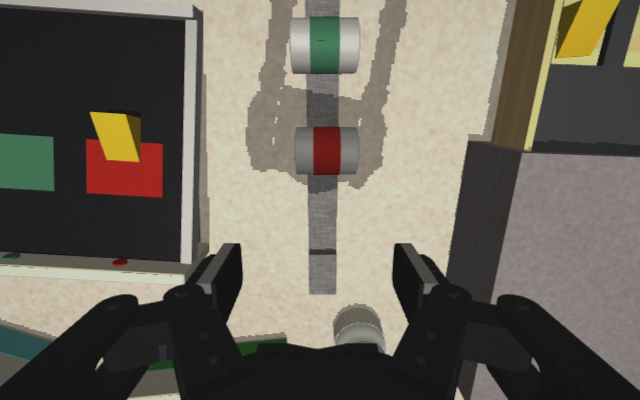

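Red calibrator silhouette: columns 295–358, rows 127–175. Green: columns 291–359, rows 16–74. The wedge stands upright on the deck, thin end uphill on the red pad at (123,155).

Run:
```python
from h import *
for z in(.028,.034,.04):
    print(z,[pix2w('w5',u,v,z)[:2].round(4).tolist() for u,v in [(326.5,151),(325,45)]],np.linalg.norm(pix2w('w5',295,151,z)-pix2w('w5',358,151,z)))
    print(pix2w('top0',175+390/2.58,95+233/2.58,z)[:2], pix2w('top0',175+398/2.58,95+310/2.58,z)[:2])
# wedge on deck: thick edge, thin edge
print([pix2w('w5',u,v,z).round(4).tolist() for u,v,z in [(90,112,.052),(134,112,.052),(106,158,.037),(140,162,.037),(125,168,.0354)]])
```

```text
0.028 [[0.531, -0.015], [0.4397, -0.0244]] 0.059523385783120324
[ 0.52682814 -0.01699668] [ 0.43676962 -0.02692607]
0.034 [[0.5302, -0.0152], [0.4407, -0.0244]] 0.05834527431580861
[ 0.52615066 -0.01706345] [ 0.43643894 -0.02695461]
0.04 [[0.5295, -0.0155], [0.4417, -0.0245]] 0.05716716284849693
[ 0.52547318 -0.01713023] [ 0.43610827 -0.02698314]
[[0.5111, -0.2173, 0.052], [0.5082, -0.1804, 0.052], [0.5525, -0.2174, 0.037], [0.5538, -0.1864, 0.037], [0.5609, -0.2016, 0.0354]]
```

Run:
```python
from h import *
dR((.528,-.016,.017),.1)
```

```text
turn [ 0.001 -0.003 -0.021] shift mm [ 29.8   8.6 170.7]
```

```bash
python3 -m creep '[[0,-0.003,-0.02,30,8,40,70],[0,-0.003,-0.02,30,8,90,70],[0,-0.003,-0.02,30,8,130,70],[0,-0.003,-0.02,30,8,155,70],[0,-0.003,-0.02,30,8,171,70],[0,-0.003,-0.02,30,8,171,70],[0,-0.003,-0.02,30,8,171,70],[0,-0.003,-0.02,30,8,171,40],[0,-0.003,-0.02,30,8,171,40],[0,-0.003,-0.02,30,8,171,40],[0,-0.003,-0.02,30,8,171,40],[0,-0.003,-0.02,30,8,171,40]]'
```

```text
time_s: 13.35
eef_pos: [0.5294, -0.0159, 0.0189]
tcp_rot: [3.141, 0.004, -3.041]
force: [0.5, 0.1, 6.2]
gripper_width: 0.0546
gripper_force: 64.6
```

```bash
python3 -m creep '[[0,0,0,0,0,-20,40],[0,0,0,0,0,-60,40],[0,0,0,0,0,-110,40],[0,0,0,0,0,-110,40]]'
python3 - <<'E'
from h import *
snap('wrist','w6')
E
```

```text
time_s: 13.85
eef_pos: [0.5304, -0.016, 0.1333]
tcp_rot: [3.141, 0.01, -3.041]
force: [0.5, -0.6, -1.4]
gripper_width: 0.0547
gripper_force: 64.0
```

View pics/w6.png

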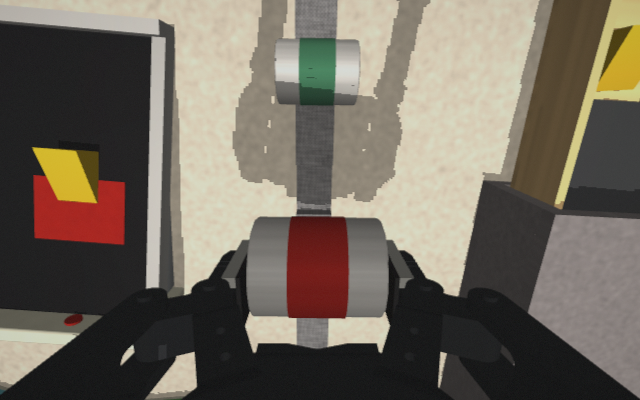

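Run:
```python
from h import *
s=manip.read_state();R0=R.from_euler('xyz',s['tcp_rot'])
c=pix2w('w6',318,267,s['eef_pos'][2]+.015); o=R0.inv().apply(c-s['eef_pos']);print(o)
l=pix2w('w6',247,267,c[2]);r=pix2w('w6',388,267,c[2]);print(np.linalg.norm(l-r))
# target cal centre; tool yaw .016, offset ox along -world x
dR((.560+o[0],-.2023,.11),.016)
```

```text
[-3.58700266e-03 -1.39673208e-05 -1.49800346e-02]
0.06422842419512942
turn [0.001 0.006 0.084] shift mm [  -8.3 -188.3   19.9]
```

```bash
python3 -m creep '[[0,0.006,0.03,-3,-50,0,40],[0,0.006,0.084,-8,-110,0,40],[0,0.006,0.084,-8,-165,0,40],[0,0.006,0.084,-8,-188,20,40],[0,0.006,0.084,-8,-188,50,40],[0,0.006,0.084,-8,-188,70,40],[0,0.006,0.084,-8,-188,80,40],[0,0.006,0.084,-8,-188,80,40]]'
python3 - <<'E'
from h import *
dR((.5564,-.2023,.043),.016)
E
```

```text
time_s: 14.9
eef_pos: [0.5551, -0.2012, 0.0473]
tcp_rot: [3.14, -0.005, -3.124]
force: [-0.6, 1.5, 2.8]
gripper_width: 0.0554
gripper_force: 64.7
turn [ 0.002 -0.005  0.001] shift mm [-1.3 -1.2  4.3]
```

```bash
python3 -m creep '[[0,-0.005,0,-1,-1,2,40],[0,-0.005,0,-1,-1,4,40],[0,-0.005,0,-1,-1,4,40]]'
```

```text
time_s: 15.28
eef_pos: [0.5569, -0.2021, 0.0466]
tcp_rot: [3.14, 0.003, -3.124]
force: [-6.3, 3.8, 16.9]
gripper_width: 0.0552
gripper_force: 66.3
```

```bash
python3 -m creep '[[0,0,0,0,0,-1,40],[0,0,0,0,0,-1,62],[0,0,0,0,0,-1,66],[0,0,0,0,0,-1,66],[0,0,0,0,0,-1,66],[0,0,0,0,0,-15,66],[0,0,0,0,0,-40,66],[0,0,0,0,0,-90,66],[0,0,0,0,0,-110,66],[0,0,0,0,0,-110,66]]'
python3 - <<'E'
from h import *
snap('top','t7'); 
im=np.load('pics/t7.npz')['im'][90:240,170:480]
cv2.imwrite('pics/t7.png',cv2.resize(np.clip(im*1.7,0,255).astype('uint8'),None,fx=2.58,fy=2.58,interpolation=cv2.INTER_CUBIC))
dR((.61,-.202,.20),.016)
E
```

```text
time_s: 16.52
eef_pos: [0.5568, -0.2036, 0.155]
tcp_rot: [-3.142, 0.004, -3.126]
force: [-0.2, -0.2, -0.9]
gripper_width: 0.0656
gripper_force: 0.0
turn [ 0.001  0.    -0.   ] shift mm [-54.1   0.4 -47.4]
```

```bash
python3 -m creep '[[0,0,0,-25,0,-20,60],[0,0,0,-54,0,-47,50],[0,0,0,-54,0,-47,46]]'
python3 - <<'E'
from h import *
snap('wrist','w8')
E
```

```text
time_s: 16.95
eef_pos: [0.611, -0.2022, 0.1986]
tcp_rot: [3.139, -0.001, -3.125]
force: [-0.6, -0.3, -1.1]
gripper_width: 0.0459
gripper_force: 0.0
```

View pics/w8.png

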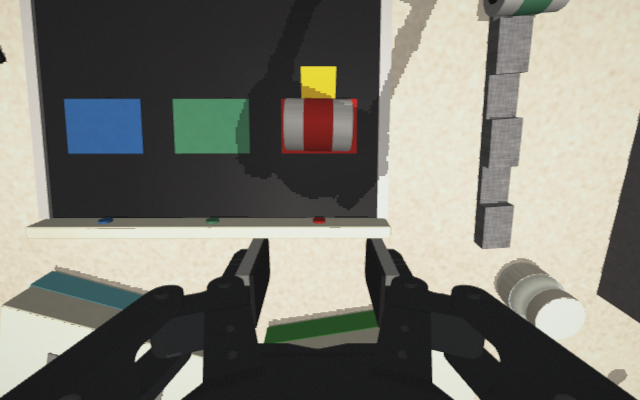

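Red calibrator sits on its pad at (319,126), with the wedge at (319,82) tucked at its middle, downhill. Next is the left pocket's wedge, re-measured first by colour from above.

Run:
```python
from h import *
print('padg-padr',[pix2w('w8',u,v,.0354).round(4).tolist() for u,v in[(212,126),(319,126)]])
dR((.445,.205,.22),.13)
```

```text
padg-padr [[0.5627, -0.3011, 0.0354], [0.5611, -0.2011, 0.0354]]
turn [ 0.003 -0.003 -0.113] shift mm [158.1 409.9 -21.1]
```

```bash
python3 -m creep '[[0,0,0,20,55,-21,44],[0,0,0,45,110,-21,44],[0,0,-0.05,70,170,-21,44],[0,0,-0.113,95,230,-21,44],[0,0,-0.113,115,290,-21,44],[0,0,-0.113,135,350,-21,44],[0,0,-0.113,158,405,-21,44],[0,0,-0.113,158,410,-21,44],[0,0,-0.113,158,410,-21,44],[0,0,-0.113,158,410,-21,44]]'
python3 - <<'E'
from h import *
snap('wrist','w9')
im=np.load('pics/w9.npz')['im']
cv2.imwrite('pics/w9.png',im[40:240,180:440].repeat(3,0).repeat(3,1))
E
```

```text
time_s: 18.25
eef_pos: [0.4455, 0.2035, 0.2203]
tcp_rot: [3.141, -0.002, -3.014]
force: [-0.5, -0.4, 0.4]
gripper_width: 0.0439
gripper_force: 0.0
```

View pics/w9.png

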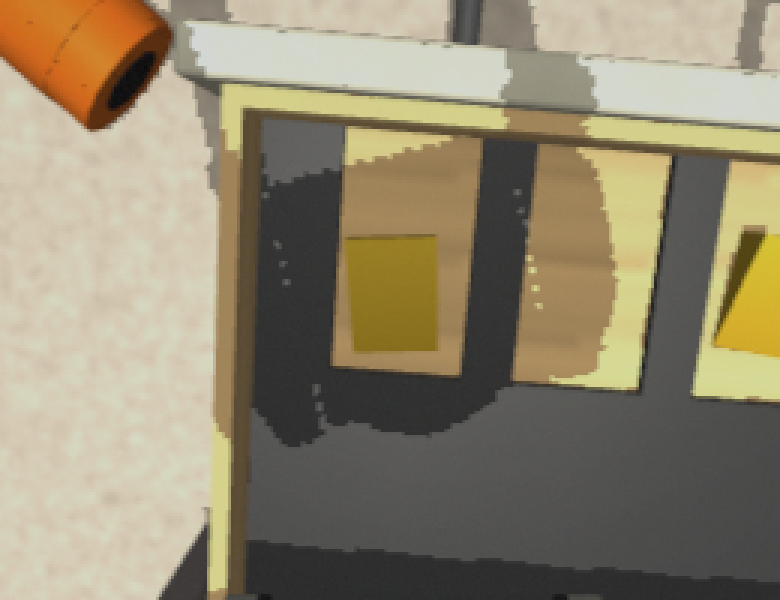

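Left-pocket wedge: thick edge (345,237)–(438,235), thin edge (354,352)–(438,350) in the crop, and square to the tool.

Run:
```python
from h import *
f=lambda u,v,z: pix2w('w9',180+u/3,40+v/3,z)
a,b,c,d=f(345,237,.046),f(438,235,.046),f(438,350,.024),f(354,352,.024)
A=(a+b)/2;B=(c+d)/2;v=B-A;o=(A+B)/2;y=np.arctan2(v[1],v[0])
print(o,y,np.hypot(*v[:2]),np.linalg.norm(a-b))
dR((o[0]-.008,o[1]-.001,.031),.13)
```

```text
[0.41056239 0.19297967 0.035     ] 0.14983417253368075 0.04052809479969932 0.02990076638645797
turn [ 0.001 -0.001 -0.003] shift mm [ 44.   -6.2 189.7]
```

```bash
python3 -m creep '[[0,0,-0.01,22,-3,50,44],[0,0,-0.01,44,-6,100,44],[0,0,-0.01,44,-6,145,44],[0,0,-0.01,44,-6,170,44],[0,0,-0.01,44,-6,185,44],[0,0,-0.01,44,-6,190,44],[0,0,-0.01,44,-6,190,44],[0,0,-0.01,44,-6,190,0],[0,0,-0.01,44,-6,190,0],[0,0,-0.01,44,-6,190,0],[0,0,-0.01,44,-6,190,0],[0,0,-0.01,44,-6,190,0]]'
python3 -m creep '[[0,0,0,0,0,-25,0],[0,0,0,0,0,-70,0],[0,0,0,0,0,-120,0],[0,0,0,0,0,-120,0]]'
python3 - <<'E'
from h import *
snap('wrist','w10')
s=manip.read_state();R0=R.from_euler('xyz',s['tcp_rot'])
P=proj('w10',[s['eef_pos']+R0.apply([.0115,y,z]) for z in(-.0132,.0108) for y in(-.015,.015)]); print(P)
im=np.load('pics/w10.npz')['im']; h=cv2.cvtColor(im,cv2.COLOR_BGR2HSV)
col=h[200:330,317]; print(np.c_[range(200,330,3),col[::3]].tolist())
dR((.520,-.302,.10),.016,-np.radians(10))
E
```

```text
time_s: 19.8
eef_pos: [0.4035, 0.194, 0.033]
tcp_rot: [3.139, 0.003, -3.002]
force: [-0.5, -1.6, 5.7]
gripper_width: 0.0276
gripper_force: 59.9
time_s: 20.3
eef_pos: [0.4043, 0.1944, 0.1561]
tcp_rot: [3.138, 0.008, -3.002]
force: [0.4, -0.9, -1.5]
gripper_width: 0.0277
gripper_force: 59.6
[[283.51589236 235.2962669 ]
 [350.60172166 235.24286169]
 [288.13478808 217.0618663 ]
 [345.92688965 217.01664658]]
[[200, 18, 113, 153], [203, 18, 112, 150], [206, 28, 87, 208], [209, 32, 85, 213], [212, 32, 84, 213], [215, 30, 84, 209], [218, 28, 90, 208], [221, 23, 195, 94], [224, 24, 203, 93], [227, 23, 195, 94], [230, 23, 195, 93], [233, 23, 185, 95], [236, 23, 200, 93], [239, 23, 202, 139], [242, 23, 199, 145], [245, 23, 200, 144], [248, 23, 196, 143], [251, 23, 201, 142], [254, 23, 199, 141], [257, 23, 200, 140], [260, 23, 198, 139], [263, 23, 198, 138], [266, 23, 201, 137], [269, 23, 196, 138], [272, 23, 200, 135], [275, 23, 202, 134], [278, 23, 201, 133], [281, 23, 197, 133], [284, 23, 200, 131], [287, 23, 204, 129], [290, 23, 194, 168], [293, 0, 0, 44], [296, 90, 12, 42], [299, 105, 12, 43], [302, 120, 6, 44], [305, 60, 6, 42], [308, 90, 12, 43], [311, 120, 6, 44], [314, 150, 6, 43], [317, 120, 6, 43], [320, 90, 12, 43], [323, 60, 6, 42], [326, 75, 12, 43], [329, 15, 17, 59]]
turn [ 0.014 -0.171  0.123] shift mm [ -46.6 -507.5   51.8]
```

```bash
python3 -m creep '[[0,0,0,-5,-55,-5,0],[0,0,0,-10,-115,-5,0],[0.005,-0.05,0.03,-15,-175,-5,0],[0.01,-0.1,0.06,-22,-235,-5,0],[0.014,-0.171,0.123,-30,-295,-5,0],[0.014,-0.171,0.123,-36,-355,-5,0],[0.014,-0.171,0.123,-42,-415,-5,0],[0.014,-0.171,0.123,-47,-475,-5,0],[0.014,-0.171,0.123,-47,-507,0,0],[0.014,-0.171,0.123,-47,-507,20,0],[0.014,-0.171,0.123,-47,-507,45,0],[0.014,-0.171,0.123,-47,-507,45,0],[0.014,-0.171,0.123,-47,-507,45,0]]'
python3 - <<'E'
from h import *
dR((.5267,-.3022,.0415),.016,-np.radians(10))
E
```

```text
time_s: 21.98
eef_pos: [0.5192, -0.3011, 0.1052]
tcp_rot: [-3.141, 0.171, -3.125]
force: [0.2, -0.5, -2.0]
gripper_width: 0.0276
gripper_force: 59.8
turn [-0.001 -0.004  0.   ] shift mm [ 3.4 -1.2 64. ]
```

```bash
python3 -m creep '[[0,-0.005,0,3,-1,30,0],[0,-0.005,0,3,-1,50,0],[0,-0.005,0,3,-1,58,0],[0,-0.005,0,3,-1,62,0],[0,-0.005,0,3,-1,64,0],[0,-0.005,0,3,-1,65,0],[0,-0.005,0,3,-1,65,0]]'
```

```text
time_s: 22.85
eef_pos: [0.5275, -0.3032, 0.0413]
tcp_rot: [-3.139, 0.177, -3.126]
force: [-0.0, -0.3, -1.5]
gripper_width: 0.0274
gripper_force: 59.8
```

```bash
python3 -m creep '[[0,0,0,0,0,1,0],[0,0,0,0,0,2,0],[0,0,0,0,0,2,0]]'
```

```text
time_s: 23.22
eef_pos: [0.5276, -0.3032, 0.041]
tcp_rot: [-3.139, 0.177, -3.126]
force: [-7.1, 2.7, 7.4]
gripper_width: 0.0278
gripper_force: 61.0
```

Contact. Release, back off, then go over the green calibrator.

```bash
python3 -m creep '[[0,0,0,0,0,0,46],[0,0,0,0,0,0,46],[0,0,0,0,0,0,46],[0,0,0,0,0,-40,46],[0,0,0,0,0,-100,46],[0,0,0,0,0,-140,70],[0,0,0,0,0,-140,70]]'
python3 - <<'E'
from h import *
dR((.4385,-.0252,.12),.1)
E
```

```text
time_s: 24.1
eef_pos: [0.5044, -0.3044, 0.1821]
tcp_rot: [-3.134, 0.183, -3.125]
force: [0.2, -0.7, 0.5]
gripper_width: 0.0699
gripper_force: 0.0
turn [-0.015  0.182 -0.084] shift mm [ 71.6 280.6  47.9]
```

```bash
python3 -m creep '[[-0.015,0.182,-0.084,20,60,0,70],[-0.015,0.182,-0.084,40,120,10,70],[-0.015,0.182,-0.084,60,180,20,70],[-0.015,0.182,-0.084,72,240,30,70],[-0.015,0.182,-0.084,72,281,48,70],[-0.015,0.182,-0.084,72,281,48,70],[-0.015,0.182,-0.084,72,281,48,70]]'
python3 - <<'E'
from h import *
dR((.4385,-.0252,.017),.1)
E
```

```text
time_s: 24.98
eef_pos: [0.4362, -0.0235, 0.1157]
tcp_rot: [3.136, -0.007, -3.041]
force: [0.2, -0.3, -0.3]
gripper_width: 0.0701
gripper_force: 0.0
turn [ 0.006 -0.007  0.001] shift mm [-2.8 -2.6 98.6]
```

```bash
python3 -m creep '[[0.005,-0.007,0,-2,-2,40,70],[0.005,-0.007,0,-2,-2,75,70],[0.005,-0.007,0,-2,-2,98,70],[0.005,-0.007,0,-2,-2,98,70],[0.005,-0.007,0,-2,-2,98,70],[0.005,-0.007,0,-2,-2,98,40],[0.005,-0.007,0,-2,-2,98,40],[0.005,-0.007,0,-2,-2,98,40],[0.005,-0.007,0,-2,-2,98,40],[0.005,-0.007,0,-2,-2,98,40]]'
python3 -m creep '[[0,0,0,0,0,-20,40],[0,0,0,0,0,-60,40],[0,0,0,0,0,-115,40],[0,0,0,0,0,-115,40]]'
python3 - <<'E'
from h import *
snap('wrist','w11')
im=np.load('pics/w11.npz')['im']
cv2.imwrite('pics/w11.png',im)
E
```

```text
time_s: 26.22
eef_pos: [0.4392, -0.0249, 0.0204]
tcp_rot: [-3.141, 0.005, -3.041]
force: [-0.1, -1.1, 6.5]
gripper_width: 0.0546
gripper_force: 64.4
time_s: 26.72
eef_pos: [0.4402, -0.0249, 0.1387]
tcp_rot: [-3.141, 0.01, -3.041]
force: [1.3, 0.4, -2.0]
gripper_width: 0.0548
gripper_force: 64.0
```

View pics/w11.png

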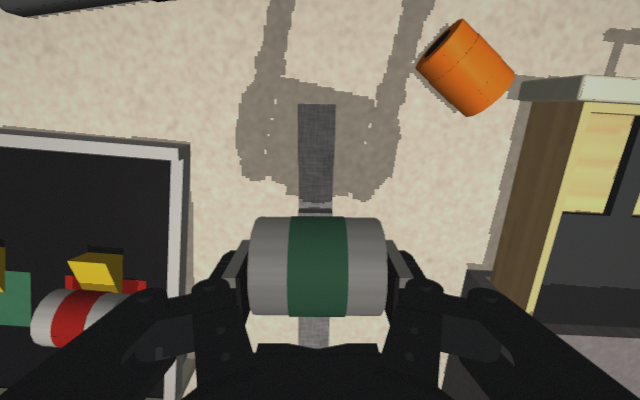

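Green calibrator held square, silhouette rows 217–316, the same seat as red. I carry it to the green pad.

Run:
```python
from h import *
dR((.5587,-.303,.0525),.016)
```

```text
turn [0.    0.006 0.085] shift mm [ -90.8 -288.9   83.6]
```

```bash
python3 -m creep '[[0,0.006,0.03,-15,-55,0,40],[0,0.006,0.085,-35,-110,0,40],[0,0.006,0.085,-55,-165,0,40],[0,0.006,0.085,-75,-220,0,40],[0,0.006,0.085,-90,-270,0,40],[0,0.006,0.085,-91,-289,5,40],[0,0.006,0.085,-91,-289,35,40],[0,0.006,0.085,-91,-289,65,40],[0,0.006,0.085,-91,-289,80,40],[0,0.006,0.085,-91,-289,82,40],[0,0.006,0.085,-91,-289,82,40]]'
python3 - <<'E'
from h import *
dR((.5587,-.303,.048),.016)
E
```

```text
time_s: 28.15
eef_pos: [0.5573, -0.3026, 0.0512]
tcp_rot: [3.141, -0.005, -3.126]
force: [0.2, -0.5, -1.6]
gripper_width: 0.055
gripper_force: 64.5
turn [ 0.001 -0.005 -0.   ] shift mm [-1.4 -0.4  3.2]
```

```bash
python3 -m creep '[[0,-0.005,0,-1,0,2,40],[0,-0.005,0,-1,0,4,40],[0,-0.005,0,-1,0,4,40],[0,-0.005,0,-1,0,4,40]]'
```

```text
time_s: 28.65
eef_pos: [0.5589, -0.3031, 0.0485]
tcp_rot: [3.141, 0.002, -3.126]
force: [-0.8, 0.7, 6.0]
gripper_width: 0.0552
gripper_force: 65.1
```

Light contact. Release and retreat, then look from behind.

```bash
python3 -m creep '[[0,0,0,0,0,0,62],[0,0,0,0,0,0,66],[0,0,0,0,0,0,66],[0,0,0,0,0,0,66],[0,0,0,0,0,-15,66],[0,0,0,0,0,-50,66],[0,0,0,-10,0,-100,66],[0,0,0,-40,10,-150,50],[0,0,0,-54,30,-155,30],[0,0,0,-54,30,-155,20]]'
python3 - <<'E'
from h import *
snap('wrist','w12')
cv2.imwrite('pics/w12.png',np.load('pics/w12.npz')['im'])
E
```

```text
time_s: 29.9
eef_pos: [0.6129, -0.2708, 0.2032]
tcp_rot: [3.141, 0.001, -3.124]
force: [-0.1, -0.1, -0.4]
gripper_width: 0.0197
gripper_force: 0.0
```

View pics/w12.png

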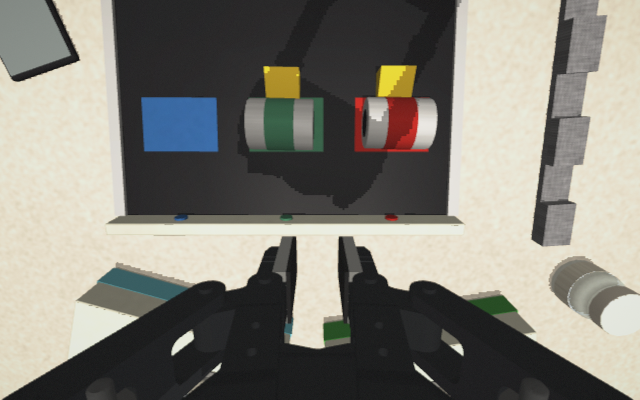

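Both calibrators rest on their pads (green at (280,124), red at (400,124)) with wedges at (282,82) and (396,80). Now close the drawer by its handle.

Run:
```python
from h import *
dR((.2975,.2517,.13),-np.pi/2+.033)
```

```text
turn [ 0.    -0.002  1.555] shift mm [305.5 528.3  72.5]
```

```bash
python3 -m creep '[[0,0,0,25,45,0,26],[0,0,0.1,50,90,0,26],[0,0,0.25,80,140,0,26],[0,0,0.4,110,190,0,26],[0,0,0.55,140,240,0,26],[0,0,0.7,170,290,0,26],[0,0,0.85,200,340,0,26],[0,0,1.0,230,390,10,26],[0,0,1.15,260,445,20,26],[0,0,1.3,290,500,40,26],[0,0,1.45,305,528,60,26],[0,0,1.555,305,528,72,26],[0,0,1.555,305,528,72,26],[0,0,1.555,305,528,72,26]]'
python3 - <<'E'
from h import *
snap('wrist','w13')
cv2.imwrite('pics/w13.png',np.load('pics/w13.npz')['im'])
dR((.2972,.2517,.036),-np.pi/2+.033)
E
```

```text
time_s: 31.7
eef_pos: [0.2991, 0.2503, 0.1306]
tcp_rot: [-3.141, -0.0, 1.603]
force: [-1.1, -0.4, -1.0]
gripper_width: 0.026
gripper_force: 0.0
turn [ 0.001 -0.001 -0.001] shift mm [ 1.3 -2.2 95. ]
```

View pics/w13.png

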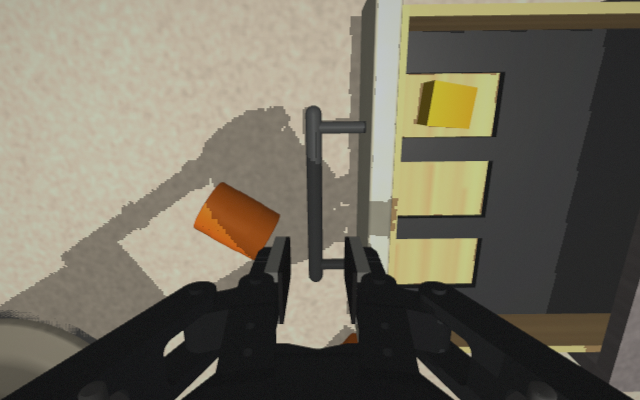

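Handle at column 315, rows 110–278, between the open fingers. An orange look-alike is at (236,220), so I grip 15 mm further along the bar to stay clear.

```bash
python3 -m creep '[[0,0,0,15,-3,40,24],[0,0,0,15,-3,80,24],[0,0,0,15,-3,95,24],[0,0,0,15,-3,95,24],[0,0,0,15,-3,95,24],[0,0,0,15,-3,95,0],[0,0,0,15,-3,95,0],[0,0,0,15,-3,95,0],[0,0,0,15,-3,95,0]]'
```

```text
time_s: 32.88
eef_pos: [0.2962, 0.2664, 0.0372]
tcp_rot: [3.139, -0.002, 1.602]
force: [0.1, -1.9, 6.2]
gripper_width: 0.009
gripper_force: 58.8
```

```bash
python3 -m creep '[[0,0,0,0,15,0,0],[0,0,0,0,40,0,0],[0,0,0,0,65,0,0],[0,0,0,0,90,0,0],[0,0,0,0,115,0,0],[0,0,0,0,135,0,0],[0,0,0,0,145,0,0],[0,0,0,0,149,0,0],[0,0,0,0,150,0,0],[0,0,0,0,150,0,0]]'
```

```text
time_s: 34.12
eef_pos: [0.446, 0.273, 0.0372]
tcp_rot: [3.139, -0.006, 1.603]
force: [0.8, 7.1, 3.8]
gripper_width: 0.0089
gripper_force: 59.4
```

```bash
python3 -m creep '[[0,0,0,0,1,0,0],[0,0,0,0,2,0,0],[0,0,0,0,2,0,0]]'; python3 -m creep '[[0,0,0,0,0,0,24],[0,0,0,0,0,0,24],[0,0,0,0,0,0,24],[0,0,0,0,0,-50,24],[0,0,0,0,0,-110,24],[0,0,0,0,-50,-160,24],[0,0,0,60,-100,-160,24],[0,0,0,60,-100,-160,24]]'
python3 - <<'E'
from h import *
snap('top','t14')
im=np.load('pics/t14.npz')['im'][95:245,175:485]
cv2.imwrite('pics/t14.png',cv2.resize(np.clip(im*1.7,0,255).astype('uint8'),None,fx=2.58,fy=2.58,interpolation=cv2.INTER_CUBIC))
E
```

```text
time_s: 34.5
eef_pos: [0.4478, 0.2731, 0.0372]
tcp_rot: [3.139, -0.006, 1.603]
force: [0.0, 5.6, 3.7]
gripper_width: 0.009
gripper_force: 59.4
time_s: 35.5
eef_pos: [0.3439, 0.329, 0.1972]
tcp_rot: [3.14, -0.003, 1.604]
force: [-0.9, 0.2, -0.7]
gripper_width: 0.0239
gripper_force: 0.0
```

View pics/t14.png

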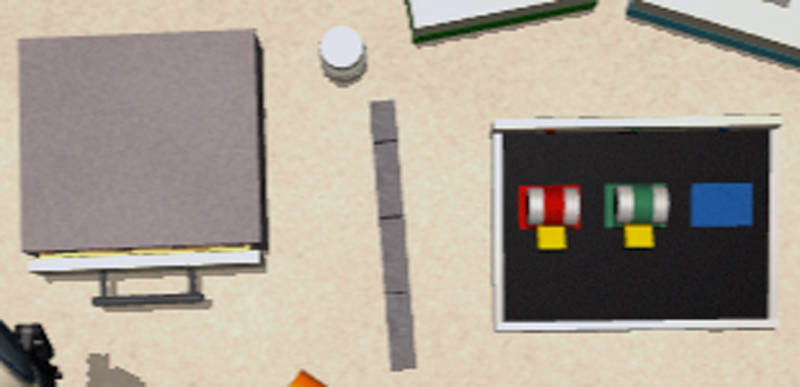

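The drawer handle is back at its start position (95–207, row 299). Red at (552,206) and green at (641,204) sit on their pads with their wedges below them, and the arm is clear. Handing in.

```bash
python3 -c "
from station import manip
print(manip.sign_off())"
```

```text
the job is handed in; nothing more can be done
None
```

I handed the job in with the red and green calibrators on their own pads, each wedged at its downhill side, and the drawer shut; blue was absent, and the sign-off returned no verdict.

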